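# Hang the aperture plate behind the gravity flap

### The arm

A 6-joint arm with a two-finger parallel gripper is mounted at the origin on a cart in front of the work surface, level with it; the furniture and walls round the work are solid. World frame = base frame: x ahead of the robot, y to its left, z up, the work surface at z = 0. Lengths are in m, angles in degrees, forces in N, time in s.
With the tool pointing down it reaches from about 0.4 to 0.825 m from the base axis. Payload 7 kg.
Tool frame: the origin (TCP) lies midway between the tips of the shut fingers; the grasp point (between the pads) lies 19 mm behind it; z points along the fingers, y is the direction in which the jaws open and shut (so a half turn about z gives the same grasp; the last joint's range is limited). The gripper opens to 88 mm and grips with 3 to 60 N. Pads are 19 mm wide; open, the fingers measure 130 mm over their backs; the gripper's body (78 mm by 193 mm) begins 47 mm behind the grasp point.
Start: joints at [16.507, 20.546, 0.682, 0, -70.136, -16.507], TCP at [0.675, -0, 0.227] pointing down, gripper open.
Joint ranges: [-176.03, 176.03], [-82.01, 121.73], [-58.28, 71.71], [-173.87, 95.51], [-174.79, -0.11], [-173.66, 173.66]. Speed limits (degrees/s): [136.94, 136.94, 172.46, 180, 180, 180].

### API

Orientations are given as a 3x3 rotation matrix whose columns are the frame's x, y, z axes.
In Python, from rig import robot gives the robot as it stands. Calls block until the motion is done:
- robot.goto(position, orientation): joint-space move of the TCP to a pose.
- robot.servo_line(position, ori=None, speed=0.15): straight line of the TCP; ori=None keeps the orientation; speed is the mean speed in m/s.
- robot.movej(angles): joint-space move.
- robot.move_gripper(opening): opening from 0.0 (shut) to 1.0 (fully open); the grip force is fixed at half the most; returns when the fingers have stopped.
- robot.dwell(seconds).
- robot.ik(position, orientation): joint angles nearest the present ones, or None.
- robot.grab_frame(name): name is "scene" or "side" or "wrist"; returns (picture, depth): 384x512x3 uint8, red, green, blue; 384x512 float32, m along the optical axis (not along the pixel's ray), 0 where there is no reading.
- robot.camera_info(name): a dict with "vfov" (degrees; the focal length in pixels is half the picture's height over the tangent of half this angle, whatever the lens; pixels are square), "cx", "cy" (the principal point, pixels), "view" (4x4, takes a point from world to camera coordinates); the wrist camera has in their place "T_tool_cam" (4x4, takes a point from camera to tool coordinates, whose origin is the TCP and whose axes are the flange's). Camera axes: x right, y down, z forward; pixel columns grow to the right and rows downward; lengths in m; the calibration is good to about 2 mm. The wrist camera is an equidistant fisheye: a pixel r from the principal point sees the ray r / f radians off the axis. A picture is of the moment at which its call begins: read the wrist's pose just before it. camera_info takes no time and is no camera call.
A pose or a line that the arm cannot do raises robot.Unreachable and nothing moves.
- robot.job_done(): hands the job in, once; it reports no verdict.
Readings, each from a call of its own:
- robot.read_t(): time.
- robot.read_qpos(): joint angles.
- robot.read_qvel(): joint speeds.
- robot.read_effort(): joint torques, N m.
- robot.read_position(): TCP position.
- robot.read_tcp_rot(): TCP orientation.
- robot.read_force(): force on the tool from outside, world axes, zero at the start.
- robot.read_ft_torque(): the same for the moment, N m.
- robot.read_grip_width(): opening from 0.0 (shut) to 1.0 (fully open).
Only numpy, scipy, OpenCV 4.12 (cv2) and the standard library are available. Lean on these libraries where they do the work, as an engineer would, in place of code of your own. Each camera call takes 0.05 s, during which the arm holds its last target.

### The job

Take the blue aperture plate by its black top bar out of the grey slotted rack and hang its eye on the stand's steel peg, pushing it in under the red flap until the flap has dropped shut behind it. Then pull it back towards the peg's tip, pressing against the shut flap with about 6 N for half a second to prove it is caught, and leave it hanging there freely. Keep the plate square to the peg all the while: never force it askew against stop or flap, nor press or pull it hard (stay well below 20 N), and leave the other things on the bench alone.

Things in the scene. Friction and masses are not known exactly. Their poses are not given: they have to be found in the camera images.
- plate_grip (a point): centre of the black grip bar (8 mm thick, 90 long, 12 high) along the top of the loose blue aperture plate, 171 mm above the plate's lower edge. The plate is 8 mm thick (own x), 90 wide (y), 177 tall (z up), about 0.25 kg, same from both sides. It starts upright in the rack. Below the bar: a handle window 62 mm wide, 53 high, then a crossbar 9 mm high, then the eye
- plate_eye (a point): middle of the underside of the plate's crossbar, which is the upper edge of the eye: 68 mm below plate_grip. The eye is a square hole 18 x 18 mm; it reaches 18 mm down from here and 9 mm to either side (own y). This edge rests on the peg when the plate hangs. Axes as the plate's: x across its thickness, z up
- rack: grey plastic rack, fixed, 124 x 130 x 38 mm, origin under its centre; three slots along its own y, 11 mm wide, 28 deep, floors 10 mm above the bench. The plate stands in the middle one, over the origin; draw it straight up at least 35 mm to clear it
- peg_tip (a point): free end of the stand's level steel peg, on its axis, 155 mm above the bench. The peg is round, 10 mm thick (last 6 mm tapered to 5 mm) and 150 mm long. Own +x runs from the tip inward along the peg, z up. A plate whose own x lies along this x (either way) is square to the peg
- peg_root (a point): inner end of the peg, on its axis, at the post of the fixed stand (post top 166 mm above the bench). A dark collar, 22 mm thick, is clamped on the peg before the post and carries the red flap. Where it is clamped differs every time and is not given: its front stop face, where a plate is home, lies 80 to 115 mm inward of the tip. Find it by feel
- hang_stand: fixed stand, origin under the centre of its base (130 x 100 x 12 mm), axes as peg_tip. Flap, counted from the collar's stop face towards the tip: nose's upright back face at 16 mm (an 8 mm plate has 8 mm play), lowest edge 16 to 21 mm, just over the peg, then a ramp rising to 19 mm above the peg's top at 46 mm. Nose 16 mm wide; it passes through the plate's window
- flap (a joint): angle of the red flap, hinged on the collar: 0 shut, positive lifted, at most 0.65; it falls by its own weight. A crossbar slid inward on the peg, or up to 3 mm above it, lifts it by its ramp with less than 2 N (to about 0.35), and it drops behind the crossbar; then pulling the plate outward cannot lift it
- cuvette_box: blue box of cuvettes, 60 x 110 x 36 mm, bystander, origin under its centre
- timer: white bench timer, 62 x 62 x 18 mm, bystander
- marker: red and white marker pen, 135 mm long, bystander
- tape: roll of tape, 104 mm wide, 25 mm high, bystander
Things that resemble listed ones, but are neither listed nor needed, are in the scene too. Of the things shaped like the part that bears plate_grip, the blue one is meant.

How it is judged (in metres and radians):
On the way, in this order (a step that is already met when the one before it is completed fails the run):
1. with the peg through its eye, the plate lifts the flap (value of joint flap above 0.2 rad and contact force between plate and flap above 0.05 N and x of plate_eye in the frame of peg_tip above 0.02 m and y of plate_eye in the frame of peg_tip between -0.006 and 0.006 m), for 0.02 s.
2. the plate is pulled back against the shut flap with more than 3 N for 0.2 s (value of joint flap below 0.08 rad and contact force between plate and flap above 3 N and x of plate_eye in the frame of peg_tip above 0.064 m), for 0.2 s.
At the end, for the whole second after the job is handed in: the plate hangs freely by its eye on the peg, behind the shut flap (flap below 0.08 rad; eye more than 64 mm inward of the peg's tip, within 6 mm sideways of the peg's axis, its upper edge resting on the peg, 2 to 9 mm above the axis), upright within 0.35 rad, slower than 0.05 m/s, released (value of joint flap below 0.08 rad and x of plate_eye in the frame of peg_tip above 0.064 m and y of plate_eye in the frame of peg_tip between -0.006 and 0.006 m and z of plate_eye in the frame of peg_tip between 0.002 and 0.009 m and angle between plate_eye's own z axis and vertical below 0.35 rad and linear speed of plate below 0.05 m/s and contact force between plate and the fingers below 0.05 N); the robot touches nothing.
It fails at once if the plate is pressed or pulled against the stand with more than 20 N (contact force between plate and hang_stand above 20 N).
It fails at once if the held plate is levered more than 0.12 rad (7 degrees) out of square on the peg (angle between the x axis of plate_eye and the x axis of peg_tip, either way round above 0.12 rad and x of plate_eye in the frame of peg_tip above 0.03 m and contact force between plate and the fingers above 0.5 N).
It fails at once if a bystander is pushed more than 30 mm (distance of any of cuvette_box, timer, marker, tape from where it was at the start of the episode above 0.03 m).
It also fails if it takes over 64 s, if anything falls off the work surface, if the arm or the gripper's body presses on something with over 40 N, if the wrist force passes 120 N, or if a joint passes its speed limit or range.

## Working session

There is one attempt and no reset: what is moved stays moved. The work goes in short steps, each a Python script; the robot and the scene stay as the last script left them, time stands still between calls to the robot, and variables do not carry over. Pictures are saved under pics/ and viewed, and the job is handed in when it is done.

```bash
mkdir -p pics; ls; python3 - <<'E'
from rig import robot
import cv2,numpy as np
for n in ["scene","side","wrist"]:
    p,d=robot.grab_frame(n); cv2.imwrite(f"pics/a_{n}.png",p[:,:,::-1]); np.savez(f"pics/a_{n}.npz",p=p,d=d)
    print(n,robot.camera_info(n))
print(robot.read_t(),robot.read_position(),robot.read_tcp_rot(),robot.read_force())
E
```

```text
pics
scene {'vfov': 57.1361693717259, 'cx': 253.9158186131973, 'cy': 190.97212362130944, 'view': array([[-0.89384429, -0.44804891,  0.01716277,  0.55694791],
       [-0.28527058,  0.53874139, -0.79270323,  0.16242416],
       [ 0.34592353, -0.71344929, -0.60936609,  0.89862707],
       [ 0.        ,  0.        ,  0.        ,  1.        ]])}
side {'vfov': 44.91705918668973, 'cx': 251.52746019728446, 'cy': 189.5715584698433, 'view': array([[ 0.98416469, -0.17695297,  0.01036828, -0.51081347],
       [-0.10575684, -0.63312017, -0.76679485,  0.29318659],
       [ 0.14225099,  0.7535559 , -0.64180851,  0.84743672],
       [ 0.        ,  0.        ,  0.        ,  1.        ]])}
wrist {'vfov': 65.70646984690485, 'cx': 252.9223736892916, 'cy': 190.77069268972852, 'T_tool_cam': array([[ 4.57191894e-04, -9.67166032e-01, -2.54144952e-01,
         6.88365110e-02],
       [ 9.99999891e-01,  4.18517310e-04,  2.06244972e-04,
         5.10743164e-04],
       [-9.31090695e-05, -2.54145019e-01,  9.67166119e-01,
        -1.58259167e-01],
       [ 0.00000000e+00,  0.00000000e+00,  0.00000000e+00,
         1.00000000e+00]])}
0.15 [ 6.74654417e-01 -3.84395520e-05  2.25847676e-01] [[-1.43635772e-04 -9.99999227e-01 -1.23481163e-03]
 [-9.99999983e-01  1.43774829e-04 -1.12526365e-04]
 [ 1.12703813e-04  1.23479545e-03 -9.99999231e-01]] [-0.28987925  0.06186107  0.51911338]
```

View pics/a_scene.png

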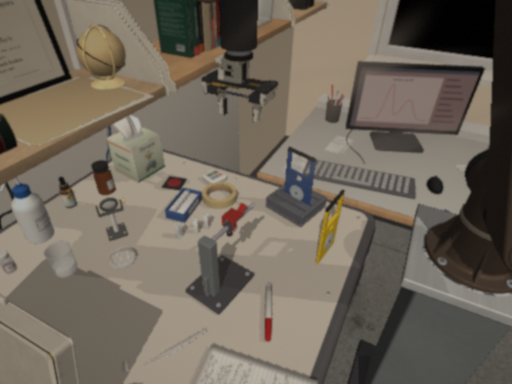

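View pics/a_side.png

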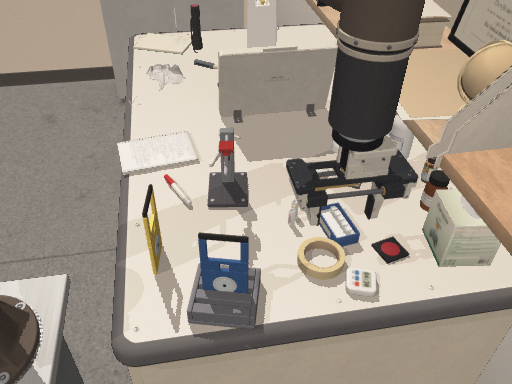

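View pics/a_wrist.png

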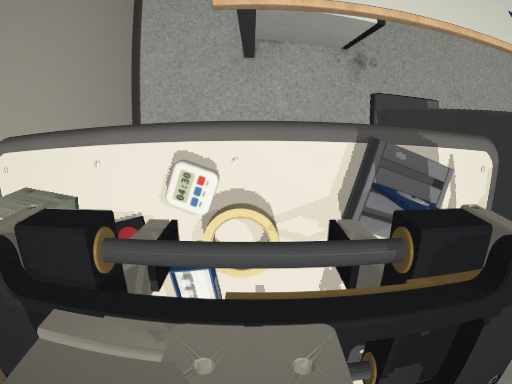

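Candidates for the plate: the yellow one standing at side (152,230) / scene (330,228), and the blue one in the rack at side (224,265) / scene (298,175). The blue one in the grey rack fits the description. I'll confirm that in enlarged crops.

```bash
cat > h.py <<'E'
import numpy as np,cv2
from rig import robot
def f_of(c): return 192/np.tan(np.radians(c['vfov'])/2)
def cloud(n,d):
    c=robot.camera_info(n); f=f_of(c); v,u=np.mgrid[0:384,0:512]
    P=np.stack([(u-c['cx'])/f*d,(v-c['cy'])/f*d,d],-1)
    V=c['view']; return (P-V[:3,3])@V[:3,:3]
def proj(n,p):
    c=robot.camera_info(n); q=c['view'][:3,:3]@np.asarray(p)+c['view'][:3,3]; f=f_of(c)
    return np.array([c['cx']+f*q[0]/q[2],c['cy']+f*q[1]/q[2]])
E
python3 - <<'E'
from h import *
S=np.load('pics/a_scene.npz');D=np.load('pics/a_side.npz')
a=S['p'][140:320,150:360];b=D['p'][110:335,130:280]
a=cv2.resize(a,None,fx=3.8,fy=3.3,interpolation=cv2.INTER_CUBIC)
cv2.imwrite('pics/c1.png',cv2.resize(S['p'][140:290,180:360],None,fx=4,fy=4,interpolation=2)[:,:,::-1])
cv2.imwrite('pics/c2.png',cv2.resize(D['p'][120:330,130:280],None,fx=2.8,fy=2.8,interpolation=2)[:,:,::-1])
for n,X,pts in [('scene',S,[(300,155),(292,150),(313,157),(298,185),(212,245),(240,215),(252,204),(330,228),(294,200)]),('side',D,[(224,238),(205,236),(246,240),(224,285),(226,135),(228,155),(225,270),(225,185),(228,190)])]:
    C=cloud(n,X['d'])
    for u,v in pts: print(n,u,v,C[v,u].round(3),X['p'][v,u])
E
```

```text
scene 300 155 [0.473 0.036 0.179] [76 72 66]
scene 292 150 [0.499 0.028 0.182] [46 43 40]
scene 313 157 [0.435 0.045 0.189] [95 89 83]
scene 298 185 [0.467 0.041 0.085] [56 66 87]
scene 212 245 [0.513 0.407 0.164] [95 95 91]
scene 240 215 [0.499 0.319 0.178] [117  39  34]
scene 252 204 [0.504 0.254 0.159] [138 129 128]
scene 330 228 [0.337 0.168 0.086] [166 137  31]
scene 294 200 [0.47  0.053 0.039] [75 72 73]
side 224 238 [ 0.413 -0.543  0.774] [34 33 32]
side 205 236 [0.44  0.038 0.183] [36 32 33]
side 246 240 [0.51  0.017 0.182] [37 35 35]
side 224 285 [0.469 0.025 0.056] [39 38 41]
side 226 135 [0.525 0.389 0.16 ] [208 193 194]
side 228 155 [0.515 0.281 0.178] [117  50  48]
side 225 270 [0.473 0.03  0.095] [ 68 103 155]
side 225 185 [0.518 0.384 0.01 ] [57 55 56]
side 228 190 [0.523 0.359 0.012] [61 57 58]
```

View pics/c1.png

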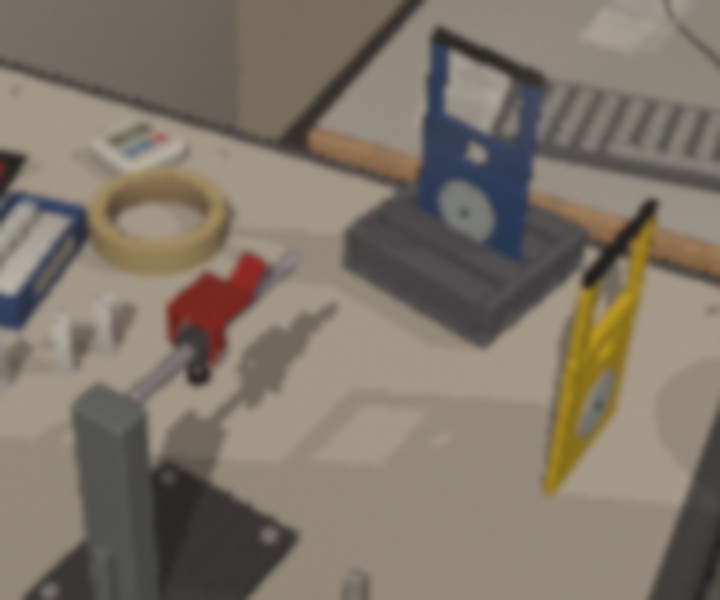

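View pics/c2.png

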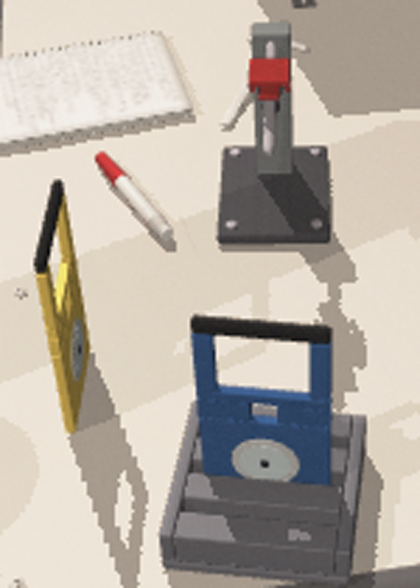

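The crops confirm it: blue plate, black top bar, square eye, standing in the grey rack's middle slot. The yellow one stands free on the bench and is the look-alike. Next I fit the geometry from depth in both views.

```bash
cat > fit.py <<'E'
from h import *
import sys
def run(tag):
  for n in ('scene','side'):
    X=np.load(f'pics/{tag}_{n}.npz');C=cloud(n,X['d']);p=X['p'].astype(int);ok=X['d']>0
    # bar
    m=ok&(abs(C[...,0]-.475)<.07)&(abs(C[...,1]-.03)<.06)&(C[...,2]>.12)&(C[...,2]<.2)
    Q=C[m]
    c=Q[:,:2].mean(0);w,V=np.linalg.eigh(np.cov(Q[:,:2].T));e=V[:,1]*np.sign(V[0,1]);t=(Q[:,:2]-c)@e
    lo,hi=np.percentile(t,[1,99]);top=np.percentile(Q[:,2],98);mid=c+e*(lo+hi)/2
    print(n,'plate n',m.sum(),'mid',mid.round(4),'dir',np.degrees(np.arctan2(e[1],e[0])).round(2),'len',(hi-lo).round(4),'ztop',top.round(4),'thick sd',np.sqrt(w[0]).round(4))
    # peg
    m=ok&(abs(C[...,0]-.51)<.04)&(C[...,1]>.22)&(C[...,1]<.45)&(C[...,2]>.13)&(C[...,2]<.2)
    vs,us=np.nonzero(m)
    red=m&(p[...,0]>1.7*p[...,1])
    for lab,mm in(('red',red),('nonred',m&~red)):
      Q=C[mm];print(' ',lab,mm.sum(),Q.min(0).round(3),Q.max(0).round(3))
      if lab=='nonred':
        for y0 in np.arange(.22,.44,.012):
          k=Q[(Q[:,1]>=y0)&(Q[:,1]<y0+.012)]
          if len(k): print('   y',y0.round(3),len(k),'x',np.median(k[:,0]).round(4),(k[:,0].max()-k[:,0].min()).round(3),'zmax',np.percentile(k[:,2],90).round(4))
if __name__=='__main__': run(sys.argv[1])
E
python3 fit.py a
```

```text
scene plate n 382 mid [0.472  0.0353] dir -16.23 len 0.0891 ztop 0.1881 thick sd 0.0021
  red 270 [0.498 0.275 0.155] [0.533 0.343 0.182]
  nonred 658 [0.5   0.245 0.13 ] [0.547 0.418 0.182]
   y 0.244 11 x 0.5037 0.007 zmax 0.1599
   y 0.256 18 x 0.5045 0.008 zmax 0.1613
   y 0.268 17 x 0.5063 0.006 zmax 0.1612
   y 0.28 22 x 0.5075 0.016 zmax 0.1813
   y 0.292 8 x 0.5174 0.013 zmax 0.1756
   y 0.304 14 x 0.5236 0.023 zmax 0.1795
   y 0.316 6 x 0.5309 0.003 zmax 0.1791
   y 0.328 58 x 0.5186 0.035 zmax 0.1738
   y 0.34 69 x 0.5163 0.026 zmax 0.1647
   y 0.352 24 x 0.5196 0.01 zmax 0.1613
   y 0.364 26 x 0.5207 0.009 zmax 0.1611
   y 0.376 25 x 0.5224 0.007 zmax 0.1612
   y 0.388 52 x 0.5243 0.033 zmax 0.1673
   y 0.4 133 x 0.5178 0.036 zmax 0.1674
   y 0.412 175 x 0.5256 0.033 zmax 0.1655
side plate n 761 mid [0.4706 0.0295] dir -16.14 len 0.0888 ztop 0.1876 thick sd 0.0021
  red 180 [0.499 0.279 0.151] [0.532 0.34  0.181]
  nonred 284 [0.501 0.244 0.131] [0.546 0.414 0.176]
   y 0.244 21 x 0.5047 0.008 zmax 0.1601
   y 0.256 13 x 0.5061 0.008 zmax 0.1603
   y 0.268 12 x 0.5092 0.007 zmax 0.1605
   y 0.28 15 x 0.5094 0.011 zmax 0.1606
   y 0.292 13 x 0.5123 0.008 zmax 0.1602
   y 0.304 3 x 0.5114 0.01 zmax 0.1584
   y 0.316 7 x 0.5208 0.026 zmax 0.1649
   y 0.328 15 x 0.529 0.033 zmax 0.1672
   y 0.364 9 x 0.5249 0.008 zmax 0.16
   y 0.376 13 x 0.5259 0.018 zmax 0.1605
   y 0.388 125 x 0.5281 0.032 zmax 0.1655
   y 0.4 36 x 0.5281 0.033 zmax 0.1669
   y 0.412 2 x 0.52 0.012 zmax 0.1646
```

```bash
python3 - <<'E'
from h import *
for n in ('scene','side'):
    X=np.load(f'pics/a_{n}.npz');C=cloud(n,X['d']);p=X['p'].astype(int)
    m=(abs(C[...,2]-.012)<.007)&(p.max(-1)<100)&(abs(C[...,0]-.52)<.09)&(abs(C[...,1]-.37)<.1)
    Q=C[m][:,:2]; r=cv2.minAreaRect((Q*1000).astype(np.float32)); print(n,m.sum(),r)
    m=(abs(C[...,2]-.038)<.006)&(p.max(-1)<110)&(abs(C[...,0]-.47)<.1)&(abs(C[...,1]-.03)<.1)
    print(' rack',cv2.minAreaRect((C[m][:,:2]*1000).astype(np.float32)))
def R(ang): # tool y at angle
    y=np.array([np.cos(np.radians(ang)),np.sin(np.radians(ang)),0]);z=np.array([0,0,-1.]);return np.stack([np.cross(y,z),y,z],1)
for a in (73.8,253.8,81.4,261.4): print(a,R(a)[:,0].round(2),robot.ik([.4715,.0325,.28],R(a)),robot.ik([.514,.31,.26],R(a)))
E
cat >> h.py <<'E'
def R(ang):
    y=np.array([np.cos(np.radians(ang)),np.sin(np.radians(ang)),0]);z=np.array([0,0,-1.]);return np.stack([np.cross(y,z),y,z],1)
E
```

```text
scene 1600 ((522.32470703125, 373.991943359375), (130.9154510498047, 98.81311798095703), 81.72885131835938)
 rack ((471.8634338378906, 34.432518005371094), (121.30390930175781, 130.3999786376953), 73.63894653320312)
side 1117 ((523.1981811523438, 368.500244140625), (129.10313415527344, 98.734130859375), 81.3793716430664)
 rack ((470.7779541015625, 28.74871826171875), (118.38738250732422, 128.72682189941406), 73.97561645507812)
73.8 [-0.96  0.28  0.  ] [  27.88586936   -0.88329639  -18.75693146    0.          -72.12636493
 -134.08586936] [  49.72954398   12.43282852   -6.2169122     0.          -71.35025929
 -155.92954398]
253.8 [ 0.96 -0.28  0.  ] [ 27.88586936  -0.88329639 -18.75693146   0.         -72.12636493
  45.91413064] [ 49.72954398  12.43282852  -6.2169122    0.         -71.35025929
  24.07045602]
81.4 [-0.99  0.15  0.  ] [  27.88586936   -0.88329639  -18.75693146    0.          -72.12636493
 -126.48586936] [  49.72954398   12.43282852   -6.2169122     0.          -71.35025929
 -148.32954398]
261.4 [ 0.99 -0.15  0.  ] [ 27.88586936  -0.88329639 -18.75693146   0.         -72.12636493
  53.51413064] [ 49.72954398  12.43282852  -6.2169122    0.         -71.35025929
  31.67045602]
```

```bash
python3 - <<'E'
from h import *
robot.goto([.4715,.0325,.285],R(253.8))
P=robot.read_position();T=robot.read_tcp_rot()
p,d=robot.grab_frame('wrist');cv2.imwrite('pics/b_wrist.png',p[:,:,::-1]);np.savez('pics/b_wrist.npz',p=p,d=d,P=P,T=T)
c=robot.camera_info('wrist');f=f_of(c);M=c['T_tool_cam']
v,u=np.mgrid[0:384,0:512];dx=u-c['cx'];dy=v-c['cy'];r=np.hypot(dx,dy)+1e-9;th=r/f
Z=d;Rr=d*np.tan(th);Cc=np.stack([dx/r*Rr,dy/r*Rr,Z],-1)
W=(Cc@M[:3,:3].T+M[:3,3])@np.array(T).T+P
m=(d>0)&(abs(W[...,2]-.186)<.004)&(np.hypot(W[...,0]-.4715,W[...,1]-.0325)<.07)
Q=W[m];print(m.sum(),cv2.minAreaRect((Q[:,:2]*1000).astype(np.float32)),np.median(Q[:,2]))
vs,us=np.nonzero(m);print(us.min(),us.max(),vs.min(),vs.max())
print(P,robot.read_t(),robot.read_force(),robot.read_grip_width())
E
```

```text
844 ((471.9599609375, 31.796669006347656), (7.498579502105713, 88.49132537841797), 73.90724182128906) 0.18646901325246074
249 257 141 236
[0.47190166 0.03262933 0.28506013] 1.2167 [-0.08404728  0.90120205 -0.76146144] 0.9979614165576892
```

View pics/b_wrist.png

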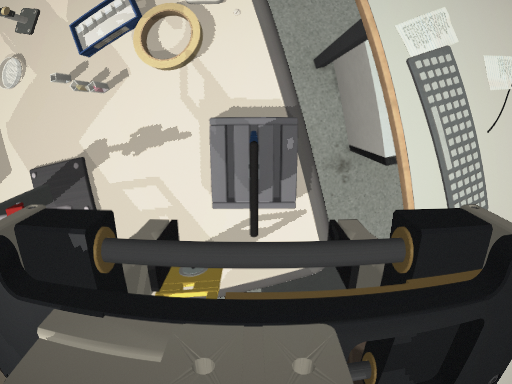

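The wrist view shows the bar at (254,140–236), running straight between the fingers. The measurement gives a centre of (0.472, 0.032), a top at 0.1865, 7.5 x 88.5 mm and a heading of 73.9°, which agrees with the other two views. I'll grasp it and lift.

```bash
python3 - <<'E'
from h import *
robot.servo_line([.4719,.0320,.165],R(253.9),speed=.1)
robot.move_gripper(0.0)
robot.dwell(.2);print('w',robot.read_grip_width()*.088,robot.read_force())
P0=robot.read_position();print(P0)
robot.servo_line([P0[0],P0[1],P0[2]+.09],speed=.08)
robot.dwell(.3);print(robot.read_force(),robot.read_ft_torque(),robot.read_position(),robot.read_t(),robot.read_grip_width()*.088)
for n in ["scene","side"]:
    p,d=robot.grab_frame(n); cv2.imwrite(f"pics/d_{n}.png",p[:,:,::-1]); np.savez(f"pics/d_{n}.npz",p=p,d=d)
E
```

```text
w 0.007721007480194018 [ 0.07754125  0.30855151 -0.50174426]
[0.47190707 0.03201611 0.1650053 ]
[ 0.81811984 -0.25044835 -2.20530243] [-0.08019054  0.00939587 -0.01685434] [0.47184878 0.03199991 0.25478639] 5.5667 0.007440508567122576
```

View pics/d_side.png

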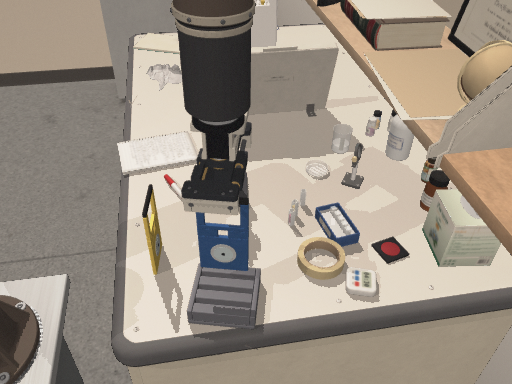

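The plate is held upright and clear of the rack: side view (223,240), bar between the fingers. I'll check the plate's position in the hand, then go to a point in front of the tip.

```bash
cat >> h.py <<'E'
H=81.5; U=np.array([np.cos(np.radians(H)),np.sin(np.radians(H))])
TIP=np.array([.5226,.371])-U*(.371-.244)/U[1]
def tcp(s,z,lat=0): 
    q=TIP+U*s+lat*np.array([-U[1],U[0]]); return [q[0],q[1],z]
E
python3 - <<'E'
from h import *
for n in ('scene','side'):
    X=np.load(f'pics/d_{n}.npz');C=cloud(n,X['d']);p=X['p'].astype(int)
    m=(X['d']>0)&(abs(C[...,0]-.472)<.07)&(abs(C[...,1]-.032)<.05)&(C[...,2]>.08)&(C[...,2]<.2)&(p[...,2]>1.3*p[...,0])
    Q=C[m];c=Q.mean(0);w,V=np.linalg.eigh(np.cov(Q.T));nn=V[:,0];nn*=np.sign(nn[1])
    print(n,m.sum(),'normal',nn.round(3),np.degrees(np.arctan2(nn[1],nn[0])).round(2),'zmin/max',np.percentile(Q[:,2],[1,99]).round(4))
    # in-plane rect
    e=np.array([nn[1],-nn[0],0]);e/=np.linalg.norm(e)
    print(cv2.minAreaRect((np.stack([(Q-[.4719,.032,0])@e,Q[:,2]],1)*1000).astype(np.float32)))
print(TIP,U)
robot.servo_line(tcp(-.05,.255),R(180+H),speed=.1)
robot.servo_line(tcp(-.05,.2145),speed=.08)
robot.dwell(.3)
print(robot.read_position(),robot.read_force(),robot.read_t())
for n in ["scene","side"]:
    p,d=robot.grab_frame(n); cv2.imwrite(f"pics/e_{n}.png",p[:,:,::-1]); np.savez(f"pics/e_{n}.npz",p=p,d=d)
    cv2.imwrite(f"pics/e_{n}c.png",cv2.resize(p[110:290,170:320],None,fx=3.3,fy=3.3,interpolation=2)[:,:,::-1])
E
```

```text
scene 594 normal [0.274 0.962 0.002] 74.12 zmin/max [0.1056 0.1992]
((-2.368236541748047, 152.15750122070312), (95.74248504638672, 87.72350311279297), 89.724853515625)
side 1394 normal [ 0.277  0.961 -0.001] 73.89 zmin/max [0.1018 0.1992]
((-0.6280174255371094, 149.60353088378906), (89.81977081298828, 100.55949401855469), 0.057376883924007416)
[0.50361972 0.244     ] [0.14780941 0.98901586]
[0.49638757 0.1946661  0.21488623] [ 0.4611419  -0.91197219 -3.00312019] 8.4167
```

View pics/e_sidec.png

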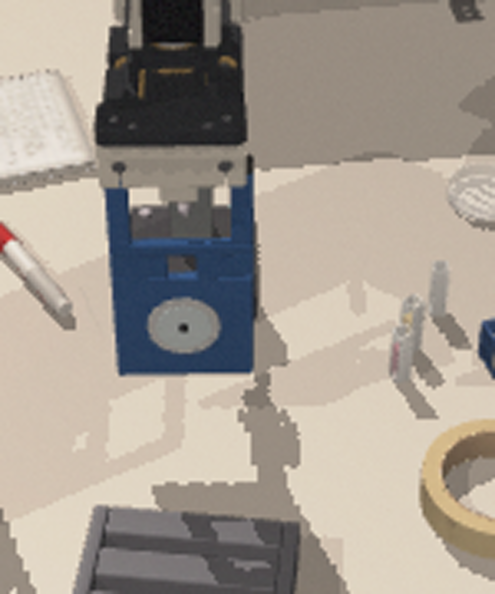

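View pics/e_scenec.png

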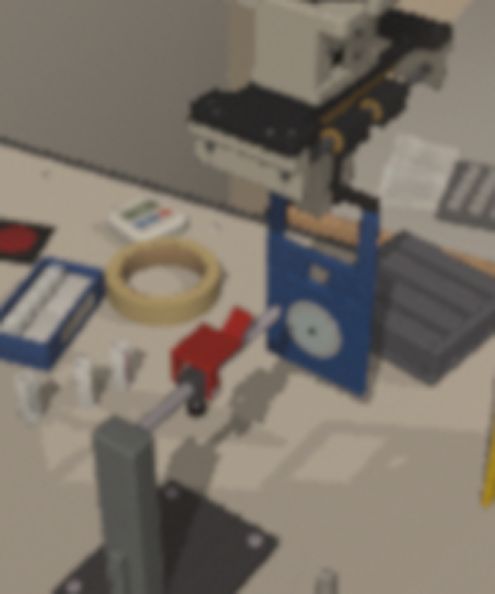

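```bash
python3 - <<'E'
from h import *
P=np.array([0.49638757,0.1946661,0.21488623])
g=lambda a:cv2.resize(a,None,fx=8,fy=8,interpolation=2)
for n,sg in (('side',-1),('scene',1)):
    X=np.load(f'pics/e_{n}.npz');p=X['p'].copy()
    u0,v0=proj(n,[P[0],P[1],P[2]-.05]).astype(int)-[32,32]
    im=g(p[v0:v0+64,u0:u0+64])
    e=np.array([-U[1],U[0],0])
    for face in(-1,1):
      pts=[proj(n,P+[0,0,-.052-dz]+e*l+np.r_[U*.004*face,0]) for l,dz in((-.009,0),(.009,0),(.009,.018),(-.009,.018))]
      pts=((np.array(pts)-[u0,v0]+.5)*8).astype(int);cv2.polylines(im,[pts],True,(0,255,0) if face==sg else (255,255,0),1)
    for s in(0,.02): 
      q=((proj(n,[*(TIP+U*s),.155])-[u0,v0]+.5)*8).astype(int);cv2.circle(im,q,4,(255,0,0),-1)
    cv2.imwrite(f'pics/f_{n}.png',im[:,:,::-1])
E
python3 -c "
import cv2,numpy as np
cv2.imwrite('pics/f.png',cv2.resize(np.hstack([cv2.imread('pics/f_side.png'),cv2.imread('pics/f_scene.png')]),(800,400)))"
```

```text
(no output)
```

View pics/f.png

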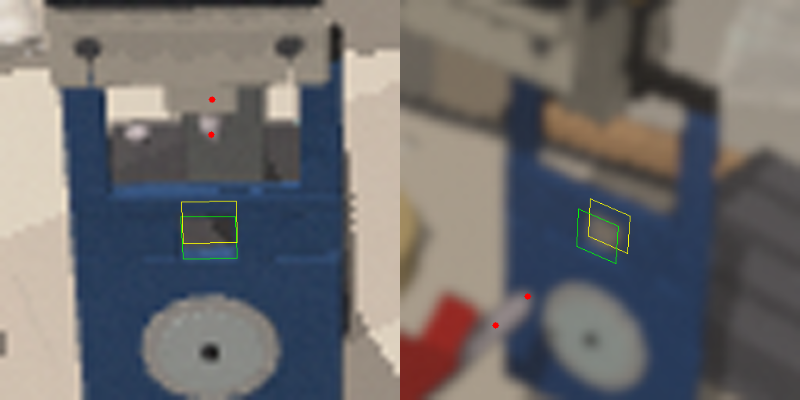

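The predicted eye outlines sit on the hole in both views, and the tip dots sit on the tip. I'll move in stepwise with a force guard.

```bash
cat >> h.py <<'E'
def fav(k=4):
    a=[]
    for _ in range(k): a.append(robot.read_force()); 
    f=np.mean(a,0); return np.array([f[:2]@U,-f[0]*U[1]+f[1]*U[0],f[2]])
E
python3 - <<'E'
from h import *
t=robot.read_t();F0=fav(8);print('F0',F0,'dt',robot.read_t()-t)
Z=.2145
for s in list(np.arange(-.04,.036,.0075)):
    robot.servo_line(tcp(s,Z),speed=.06)
    F=fav()-F0;q=np.array(robot.read_position());a=(q[:2]-TIP)@U
    print(round(s,4),round(a,4),q[2].round(4),F.round(2),robot.read_t())
    if abs(F[0])>3 or np.abs(F[1:]).max()>4: print('STOP');break
np.save('F0.npy',F0)
E
```

```text
F0 [ 0.21153909 -0.1014471  -2.05064536] dt 0.0
-0.04 -0.0395 0.2144 [-0.8  -0.3  -0.93] 8.8333
-0.0325 -0.0321 0.2144 [-0.59 -0.24 -1.81] 9.1083
-0.025 -0.0246 0.2145 [-0.41  0.23 -0.8 ] 9.3833
-0.0175 -0.0171 0.2144 [ 0.32  0.57 -0.53] 9.6583
-0.01 -0.0096 0.2144 [ 0.14  0.23 -0.53] 9.9333
-0.0025 -0.0021 0.2144 [-0.51  0.16 -1.49] 10.2083
0.005 0.0054 0.2144 [ 0.31  0.39 -0.74] 10.4833
0.0125 0.0129 0.2144 [-0.38  0.52 -0.62] 10.7583
0.02 0.0204 0.2145 [-0.16  0.18 -0.9 ] 11.0333
0.0275 0.0279 0.2144 [ 0.73  0.06 -0.22] 11.3083
0.035 0.0354 0.2144 [-0.57  0.41 -1.51] 11.5833
```

```bash
cat >> h.py <<'E'
def favt(k=8,dt=.02):
    a=[]
    for _ in range(k): a.append(robot.read_force()); robot.dwell(dt)
    f=np.mean(a,0); return np.array([f[:2]@U,-f[0]*U[1]+f[1]*U[0],f[2]])
E
python3 - <<'E'
from h import *
print(favt(15),robot.read_t())
o=[]
for n in ["scene","side"]:
    p,d=robot.grab_frame(n);u,v=proj(n,[*(TIP+U*.035),.17]).astype(int)
    o.append(cv2.resize(p[v-40:v+40,u-40:u+40],(400,400),interpolation=2)[:,:,::-1])
cv2.imwrite("pics/g.png",np.hstack(o))
E
```

```text
[-0.04267396 -0.00699739 -2.66890324] 11.8333
```

View pics/g.png

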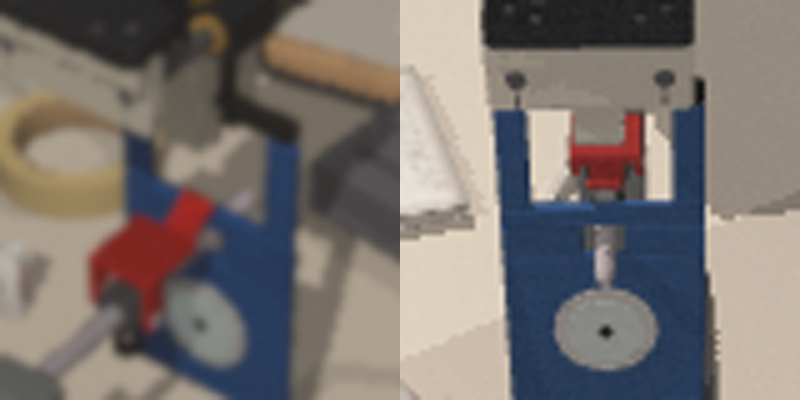

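The peg is through the eye and the flap nose is in the window. Pushing on.

```bash
python3 - <<'E'
from h import *
F0=favt(12);Z=.214
steps=list(np.arange(.039,.064,.003))+list(np.arange(.065,.112,.0015))
for s in steps:
    robot.servo_line(tcp(s,Z),speed=.04)
    F=favt(3,.015)-F0
    print(round(s,4),F.round(2))
    if F[0]<-3.5:
        F=favt(8)-F0;print('chk',F.round(2))
        if F[0]<-2.5: break
    if np.abs(F[1:]).max()>5: print('side force');break
q=np.array(robot.read_position());print((q[:2]-TIP)@U,q,robot.read_t())
np.save('F0.npy',F0)
o=[]
for n in ["scene","side"]:
    p,d=robot.grab_frame(n);u,v=proj(n,[*(TIP+U*.06),.17]).astype(int)
    o.append(cv2.resize(p[v-40:v+40,u-40:u+40],(400,400),interpolation=2)[:,:,::-1])
cv2.imwrite("pics/h1.png",np.hstack(o))
E
```

```text
0.039 [-0.41 -0.12 -0.12]
0.042 [-0.42 -0.05 -0.18]
0.045 [ 0.06 -0.13 -0.55]
0.048 [-0.26 -0.09 -1.23]
0.051 [-0.09  0.23 -0.33]
0.054 [-0.03 -0.04 -0.16]
0.057 [ 0.18 -0.05 -0.29]
0.06 [-0.    0.36 -0.5 ]
0.063 [ 0.3  -0.23 -0.57]
0.065 [ 0.16 -0.07 -0.5 ]
0.0665 [-0.56 -0.04 -0.84]
0.068 [-0.19 -0.01 -0.7 ]
0.0695 [ 0.3   0.28 -0.35]
0.071 [ 0.17 -0.   -1.22]
0.0725 [ 0.19 -0.08 -1.09]
0.074 [-0.04 -0.21 -1.16]
0.0755 [ 0.12  0.09 -1.13]
0.077 [ 0.03  0.22 -0.31]
0.0785 [-0.02 -0.19 -0.11]
0.08 [-0.14  0.33 -0.58]
0.0815 [-2.65 -0.06  0.99]
0.083 [-5.06 -0.4   2.35]
chk [-5.06  0.27  2.41]
0.08253624498032378 [0.51578941 0.32563413 0.21400736] 18.8667
```

View pics/h1.png

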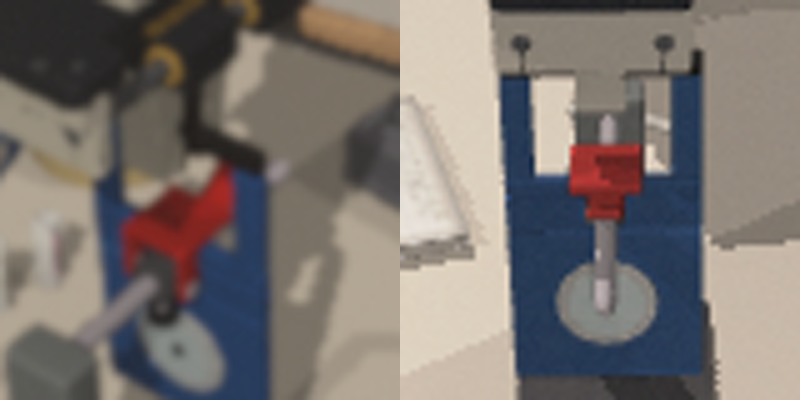

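The plate felt the stop at s ≈ 0.080, 5 N maximum; the stop face is then about 84 mm in, inside the given 80–115. In the picture the flap has dropped in front of the plate's crossbar at (605,185). Next I centre in the play, lower lightly onto the peg, and pull back.

```bash
python3 - <<'E'
from h import *
F0=np.load('F0.npy')
robot.servo_line(tcp(.077,.214),speed=.04);F1=favt(10);print('mid',(F1-F0).round(2))
z=.214
for i in range(7):
    z-=.0005;robot.servo_line(tcp(.077,z),speed=.02);F=favt(6,.015)-F1;print(round(z,4),F.round(2))
    if F[2]>.9: break
s=.077
for i in range(22):
    s-=.001 if s>.0745 else .0006
    robot.servo_line(tcp(s,z),speed=.02);F=favt(3,.015)-F1;print(round(s,4),F.round(2))
    if F[0]>5.4: break
    if abs(F[1])>4 or abs(F[2])>6: print('odd');break
    if s<.066: print('too far');break
for i in range(5): print('hold',(favt(6)-F1).round(2))
q=np.array(robot.read_position());print((q[:2]-TIP)@U,q,robot.read_t())
np.save('F1.npy',F1)
o=[]
for n in ["scene","side"]:
    p,d=robot.grab_frame(n);u,v=proj(n,[*(TIP+U*.06),.17]).astype(int)
    o.append(cv2.resize(p[v-40:v+40,u-40:u+40],(400,400),interpolation=2)[:,:,::-1])
cv2.imwrite("pics/i1.png",np.hstack(o))
E
```

```text
mid [ 0.02 -0.05 -0.2 ]
0.2135 [-0.09 -0.09 -0.2 ]
0.213 [ 0.08 -0.32  0.16]
0.2125 [ 0.09  0.19 -0.31]
0.212 [-0.05 -0.33  0.16]
0.2115 [-0.3   0.28  3.13]
0.076 [0.95 0.69 3.89]
0.075 [1.91 0.69 4.25]
0.074 [2.55 0.15 5.18]
0.0734 [3.34 0.15 6.  ]
odd
hold [ 3.55 -0.33  6.06]
hold [ 3.51 -0.36  6.16]
hold [3.83 0.45 6.58]
hold [3.74 0.16 6.66]
hold [ 4.15 -0.24  7.1 ]
0.07352055212337831 [0.51459529 0.31669677 0.21165979] 22.8833
```

View pics/i1.png

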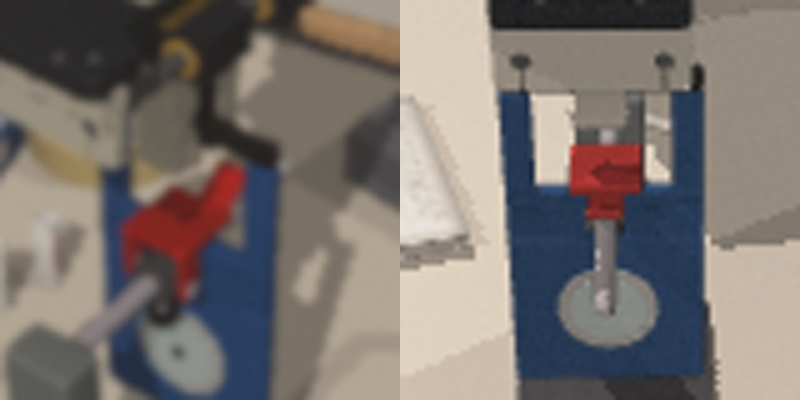

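Pressing down on the peg spoils the pull reading. I'll lift by 0.5 mm and repeat.

```bash
python3 - <<'E'
from h import *
F1=np.load('F1.npy');z=.2123
robot.servo_line(tcp(.077,z),speed=.03);print('free',(favt(8)-F1).round(2))
s=.0755
while s>.0655:
    robot.servo_line(tcp(s,z),speed=.02);F=favt(4,.015)-F1;print(round(s,4),F.round(2))
    if F[0]>5.3: break
    if abs(F[1])>4 or abs(F[2])>6: print('odd');break
    s-=.0007
for i in range(5): print('hold',(favt(6)-F1).round(2))
q=np.array(robot.read_position());print((q[:2]-TIP)@U,q,robot.read_t())
o=[]
for n in ["scene","side"]:
    p,d=robot.grab_frame(n);np.savez(f'pics/j_{n}.npz',p=p,d=d);u,v=proj(n,[*(TIP+U*.06),.17]).astype(int)
    o.append(cv2.resize(p[v-40:v+40,u-40:u+40],(400,400),interpolation=2)[:,:,::-1])
cv2.imwrite("pics/j1.png",np.hstack(o))
E
```

```text
free [-1.25 -0.47  4.93]
0.0755 [ 0.57 -0.65  2.13]
0.0748 [ 0.59 -0.23  0.49]
0.0741 [0.2  0.01 0.01]
0.0734 [0.04 0.12 0.37]
0.0727 [ 0.25 -0.26 -0.06]
0.072 [-0.05 -0.09 -0.32]
0.0713 [ 1.01 -0.05 -0.65]
0.0706 [ 2.02  0.05 -1.08]
0.0699 [ 4.39  0.27 -1.17]
0.0692 [ 5.2   0.23 -1.1 ]
0.0685 [ 5.67  0.39 -1.49]
hold [ 5.97  0.34 -1.48]
hold [ 6.02  0.25 -1.47]
hold [ 5.91  0.31 -1.61]
hold [ 6.11  0.27 -1.52]
hold [ 5.61  0.41 -1.  ]
0.06910895696044675 [0.51391672 0.31233759 0.21240656] 27.375
```

View pics/j1.png

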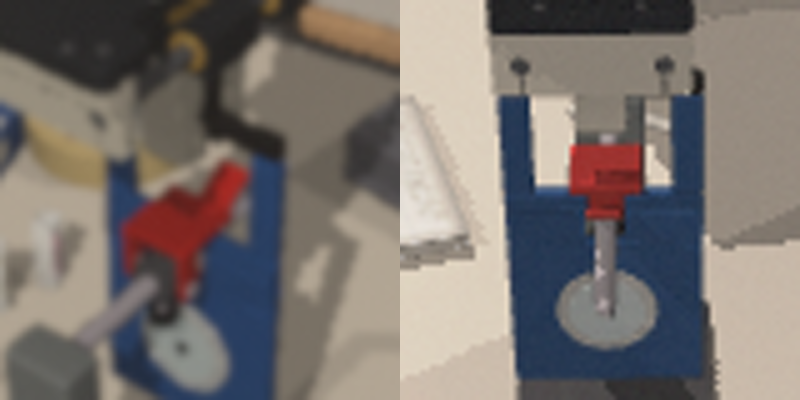

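A clean pull: 5.9 N for about 0.6 s, contact from s ≈ 0.0715 (8 mm from the stop contact, matching the stated play). Now relax to mid-play, set down and release.

```bash
python3 - <<'E'
from h import *
F1=np.load('F1.npy');z=.2123;s=.0765
robot.servo_line(tcp(s,z),speed=.02);print('mid',(favt(8)-F1).round(2))
for i in range(5):
    F=favt(5)-F1;print(round(z,4),F.round(2))
    if F[2]>.7: break
    z-=.0003;robot.servo_line(tcp(s,z),speed=.02)
robot.move_gripper(.35);robot.dwell(.3)
robot.move_gripper(1.0)
P=robot.read_position();robot.servo_line([P[0],P[1],P[2]+.02],speed=.04)
robot.servo_line([P[0],P[1],.36],speed=.12);robot.dwell(.5)
print(robot.read_position(),robot.read_force(),robot.read_t())
o=[]
for n in ["scene","side"]:
    p,d=robot.grab_frame(n);np.savez(f'pics/k_{n}.npz',p=p,d=d);u,v=proj(n,[*(TIP+U*.07),.17]).astype(int)
    o.append(cv2.resize(p[v-50:v+50,u-50:u+50],(400,400),interpolation=2)[:,:,::-1])
    C=cloud(n,d);q=p.astype(int)
    for lab,m in(('blue',(q[...,2]>1.3*q[...,0])),('bar',(q.max(-1)<75)&(C[...,2]>.205))):
      m=m&(d>0)&(abs(C[...,0]-.515)<.07)&(abs(C[...,1]-.32)<.035)&(C[...,2]>.04)&(C[...,2]<.26)
      Q=C[m]
      if len(Q)<20: print(lab,len(Q));continue
      w,V=np.linalg.eigh(np.cov(Q.T));nn=V[:,0]*np.sign(V[1,0]);c=Q.mean(0)
      print(n,lab,len(Q),'normal',nn.round(3),'s',((Q[:,:2]-TIP)@U).mean().round(4),'lat',np.percentile((Q[:,:2]-TIP)@[-U[1],U[0]],[1,99]).round(4),'z',np.percentile(Q[:,2],[1,99]).round(4))
cv2.imwrite("pics/k1.png",np.hstack(o))
E
```

```text
mid [-0.07 -0.25  0.06]
0.2123 [ 0.18 -0.01  0.05]
0.212 [0.41 0.1  0.29]
0.2117 [-0.23  0.78  1.15]
[0.51494938 0.31966909 0.35995803] [0.3424966  0.66679282 0.59928662] 33.2833
scene blue 843 normal [0.141 0.99  0.006] s 0.0802 lat [-0.0409  0.0461] z [0.0619 0.2219]
scene bar 195 normal [0.145 0.983 0.11 ] s 0.0797 lat [-0.0376  0.0462] z [0.2207 0.2355]
side blue 1328 normal [ 0.148  0.989 -0.002] s 0.0727 lat [-0.0442  0.0449] z [0.0585 0.2202]
side bar 207 normal [ 0.145  0.985 -0.089] s 0.0733 lat [-0.0396  0.0455] z [0.2201 0.2352]
```

View pics/k1.png

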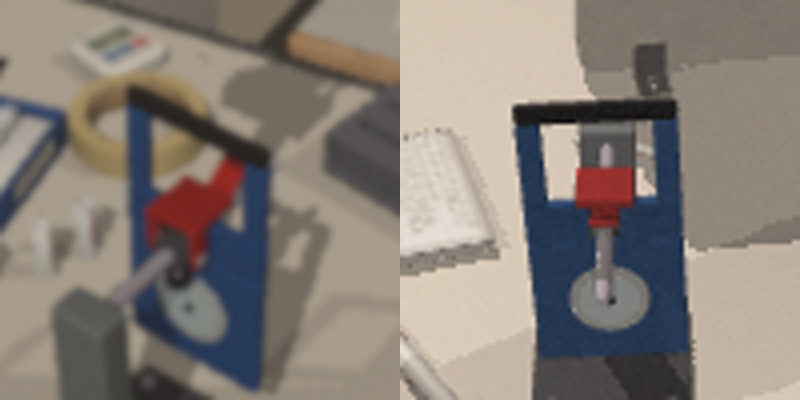

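The plate hangs upright at s ≈ 0.0765, about 1 mm off the axis sideways, bar top at 0.235 (so eye edge ≈ 0.161, on the peg). The red flap is shut in front of it at (605,200), and the gripper is clear.

```bash
python3 - <<'E'
from rig import robot
print(robot.job_done(),robot.read_t())
E
```

```text
the job is handed in; nothing more can be done
the job is handed in; nothing more can be done
```

The blue plate is hanging on the peg behind the shut flap, and I've handed the job in. The last clock reading was 33.3 s of the 64 allowed, and the hand-in gives no verdict.

- **Pushing in:** I drew the plate from the rack, turned it square to the peg and slid it in under the flap. I felt the stop with the eye about 80 mm in from the tip, at about 5 N.
- **Proof pull:** The plate met the shut flap about 8 mm back from the stop, matching the stated play, and I held about 5.9 N for 0.6 s.
- **Failed attempt:** On a first pull the plate was pressing down on the peg with about 6–7 N. I could not tell flap force from friction, so I raised it slightly and repeated it cleanly.
- **Final check:** Both cameras show the plate upright and square to the peg within about 1°. The eye is about 76 mm inward of the tip and about 1 mm off the axis. Its upper edge is about 6 mm above the peg's axis, so it rests on the peg. The flap looks shut and the gripper is well clear above.
- **Not measured:** The flap angle was judged only from the pictures and the forces. The moment it lifted left no clear force reading. I did not measure the bystanders' positions at the end.

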